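# Take down the glue-press stack

### The arm

A 6-joint arm with a two-finger parallel gripper is mounted at the origin on the work surface. World frame = base frame: x ahead of the robot, y to its left, z up, the work surface at z = 0. Lengths are in m, angles in rad, forces in N, time in s.
With the tool pointing down it reaches from about 0.375 to 0.9 m from the base axis. Payload 3.1 kg.
Tool frame: the origin (TCP) lies on the centre line of the jaws, within the pads' length; the fingertips stand 25 mm ahead of it and the grasp point (between the pads) lies 6 mm ahead of it (manip.tip_extent is the distance from the TCP to the fingertips, in m); z points along the fingers, y is the line along which they close (so a half turn about z gives the same grasp; the last joint's range is limited). The gripper opens to 85 mm and grips with 20 to 120 N. Pads are 22 mm wide; open, the fingers measure 114 mm over their backs; the gripper's body (76 mm by 85 mm) begins 54 mm behind the grasp point. The pads swing forward as they close: fully open they stand 13 mm farther back than shut.
Start: joints at [0.969, 0.527, 1.433, -0, 1.181, -0.178], TCP at [0.257, 0.57, 0.256] pointing down, gripper open.
Joint ranges: [-3.08, 3.08], [-0.75, 2.2], [0.22, 2.44], [-1.43, 4.57], [0, 2.65], [-2.85, 2.85]. Speed limits (rad/s): [2.79, 2.79, 3.14, 3.14, 3.14, 3.14].

### API

Orientations are given as a unit quaternion [x, y, z, w].
In Python, from station import readout, imaging, order, manip gives the robot as it stands.
- The arm moves only by the tool move_arm, never from a script. Its argument "rows" is a list of rows, each a list of 7 numbers: the turn, a rotation vector about the tool's x, y, z in degrees, then the shift along the tool's x, y, z in mm, then the closure, from 0 (fully open) to 1 (shut). A call has 1 to 12 rows; each row is the pose to reach, as a shift and turn from the pose commanded when the call began, along the tool's axes at that moment; what a row does not reach only later rows make up. A row lasts 1/12 s, in which the tool goes at most 41.7 mm and 7.16 degrees, less where a joint would pass 70% of its speed; a pose out of reach is approached as far as the arm can. A call with a gripper value outside its range is refused whole. The fingers move at their own pace and stop on an object; "squeeze" is the grip in N (left out, the last holds). Time passes only in rows, so rows that repeat a pose let the fingers close. It gives the time, the measured TCP pose, the force, the opening and the grip force at its end, in the units of the state.
- readout.sense(): the state, without advancing time (a new reading comes with each control period).
- imaging.snapshot(name): name is "scene" or "top" or "wrist"; returns a dict with "img" (420x560x3 uint8, red, green, blue), "z_map" (420x560 float32, m along the optical axis (not along the pixel's ray), 0 where there is no reading), "fovy" (degrees; the focal length in pixels is half the picture's height over the tangent of half this angle, whatever the lens; pixels are square), "cx", "cy" (the principal point, pixels), "rvec" (rotation vector, rad) and "tvec" (3), from world to camera coordinates, as OpenCV has them. Camera axes: x right, y down, z forward; pixel columns grow to the right and rows downward; lengths in m; the calibration is good to about 2 mm. A picture is of the moment at which its call begins.
- order.sign_off(): hands the job in; it is judged then, once.
The state is a dict: "t": time; "q": joint angles; "qd": joint speeds; "tau": joint torques, N m; "tcp_pos": TCP position; "tool_rot": TCP orientation; "force": force on the tool from outside, world axes, zero at the start; "ft_torque": the same for the moment, N m; "finger_gap": opening from 0.0 (shut) to 1.0 (fully open); "gripper_force": force on a finger pad.
Only numpy, scipy, OpenCV 4.12 (cv2) and the standard library are available. Lean on these libraries where they do the work, as an engineer would, in place of code of your own. Each camera call takes 0.05 s, during which the arm holds its last target. There are 200 camera calls.

### The job

The glue has set: take the pressing stack apart from the top, one piece at a time, and put each piece away with its own kind - the weight in the empty half of the weight box, the corner block flat and square in the empty part of the block tray, the pressing board squarely on top of its pile, the chair rail in the empty part of the rail tray parallel to its twin. Lower each gently, without dropping it, into the middle of its place, keep the block and the rail level with their patched faces up, and leave the amber jar where it stands.

Things in the scene. Friction and masses are not known exactly. Their poses are not given: they have to be found in the camera images.
- weight: Press weight, top of the stack at the start: dark steel cylinder 44 mm diameter, 38 mm tall, on a 5 mm cork sole, with an upright turned wooden handle in the middle, 28 mm diameter, from 46 to 86 mm above the origin (88 mm high over all). About 0.48 kg (0.4 to 0.6). Origin: centre of its underside; z up.
- block: Square chair corner block of dark wood with a pale inlaid line square and a small pale patch on its top face, 46 x 46 x 24 mm, 40 g; second from the top, under the weight (its corners show around it). Origin: centre of its underside, x and y square to its sides, z up.
- caul: Pressing board of pale beech with a dark spot near its +x end, 108 mm long (x) x 46 mm wide (y) x 18 mm thick, 100 g; third from the top, under the block (its ends show) and on the rail. Origin: centre of its underside, z up. Within the stack the pieces lie a few mm and degrees out of line with one another.
- rail: Short chair rail of dark wood with a pale veneer patch on its top face: 114 mm body plus a 13 mm tenon at each end (140 mm long, x), 48 mm wide (y), 20 mm thick, 75 g; bottom of the stack (its ends and tenons show; the pressing board hides the patch), lying on a fixed white base board 180 x 100 x 12 mm. Origin: centre of its underside, z up.
- weight_box: Home of the weight: fixed low wooden box, 80 (x) x 150 (y) x 26 mm high, walls and floor 6 mm, a 22 mm high divider across the middle, grey felt. An identical weight stands fixed in its -y half, at y = -36 mm. The empty half's centre is at x = 0, y = +36 mm; its floor is 6 mm above the origin and measures 68 x 66 mm. Origin: centre of the box's underside.
- block_tray: Home of the block: fixed plywood tray, 110 (x) x 162 (y) mm, rim 18 mm high, walls and floor 6 mm. Two identical blocks lie one on the other, fixed, in its -y half at y = -46 mm (their top 54 mm above the origin). The empty place's centre is at x = 0, y = +26 mm, its floor 6 mm above the origin. Origin: centre of the tray's underside.
- caul_pile: Home of the pressing board: fixed pile of three identical beech boards, 108 (x) x 46 (y) mm, top 54 mm above the origin; the fourth goes on top, edges in line, either end first. Origin: centre of the pile's underside.
- rail_tray: Home of the rail: fixed plywood tray, 176 (x) x 165 (y) mm, rim 18 mm high, walls and floor 6 mm. A twin rail without patch lies fixed along x in its -y half, at y = -47.5 mm. The empty place's centre is at x = 0, y = +26.5 mm, its floor 6 mm above the origin; the rail lies there along x, either end first. Origin: centre of the tray's underside.
- jar: Bystander: amber glass jar with steel lid, 60 mm diameter, 82 mm high, loose, standing on the bench. Origin: centre of its underside. Not to be moved. (Other clutter on the bench: a white glue bottle 130 mm high, a flat round wax tin, a cork sanding block; along the sides and the back tins of brushes up to 0.26 m high, a vise, a plane.)
Mind the look-alikes: they are no part of the job. Leave any red or turquoise look-alike of the caul_pile alone.

How it is judged:
On the way, in this order (a step that is already met when the one before it is completed fails the run):
1. the weight stands at rest in the empty half of its box (x of weight in the frame of weight_box between -0.014 and 0.014 m and y of weight in the frame of weight_box between 0.022 and 0.05 m and z of weight in the frame of weight_box between 0.002 and 0.01 m and angle between weight's own z axis and vertical below 0.08 rad and linear speed of weight below 0.03 m/s), for 0.2 s.
2. the corner block lies at rest in the empty half of its tray (x of block in the frame of block_tray between -0.015 and 0.015 m and y of block in the frame of block_tray between 0.011 and 0.041 m and z of block in the frame of block_tray between 0.002 and 0.01 m and angle between block's own z axis and vertical below 0.08 rad and linear speed of block below 0.03 m/s and (angle between the x axis of block and the x axis of block_tray, either way round below 0.2 rad or angle between the x axis of block and the y axis of block_tray, either way round below 0.2 rad)), for 0.2 s.
3. the pressing board lies at rest squarely on its pile (x of caul in the frame of caul_pile between -0.012 and 0.012 m and y of caul in the frame of caul_pile between -0.01 and 0.01 m and z of caul in the frame of caul_pile between 0.05 and 0.058 m and angle between caul's own z axis and vertical below 0.08 rad and linear speed of caul below 0.03 m/s and angle between the x axis of caul and the x axis of caul_pile, either way round below 0.15 rad), for 0.2 s.
4. the rail lies at rest in the empty half of its tray (x of rail in the frame of rail_tray between -0.014 and 0.014 m and y of rail in the frame of rail_tray between 0.0115 and 0.0415 m and z of rail in the frame of rail_tray between 0.002 and 0.01 m and angle between rail's own z axis and vertical below 0.08 rad and linear speed of rail below 0.03 m/s and angle between the x axis of rail and the x axis of rail_tray, either way round below 0.2 rad), for 0.2 s.
At the end, for the whole second after the job is handed in: In order weight, block, board, rail, all now flat, at rest: weight within 14 mm of its place in x and y; block 15 mm, square to 0.2 rad (any quarter turn); board on its pile, 12 mm along, 10 across, in line to 0.15 rad; rail 14 mm along, 15 across, parallel to 0.2 rad (either end first) (all of step 1 and all of step 2 and all of step 3 and all of step 4); the robot touches nothing.
It fails at once if a piece is dropped home (it moves at over 0.45 m/s less than 24 mm above its place) ((x of weight in the frame of weight_box between -0.06 and 0.06 m and y of weight in the frame of weight_box between -0.014 and 0.086 m and z of weight in the frame of weight_box below 0.03 m and linear speed of weight above 0.45 m/s) or (x of block in the frame of block_tray between -0.06 and 0.06 m and y of block in the frame of block_tray between -0.024 and 0.076 m and z of block in the frame of block_tray below 0.03 m and linear speed of block above 0.45 m/s) or (x of caul in the frame of caul_pile between -0.06 and 0.06 m and y of caul in the frame of caul_pile between -0.05 and 0.05 m and z of caul in the frame of caul_pile below 0.078 m and linear speed of caul above 0.45 m/s) or (x of rail in the frame of rail_tray between -0.06 and 0.06 m and y of rail in the frame of rail_tray between -0.0235 and 0.0765 m and z of rail in the frame of rail_tray below 0.03 m and linear speed of rail above 0.45 m/s)).
It fails at once if the block or the rail is tipped more than 0.6 rad (angle between any of block, rail's own z axis and vertical above 0.6 rad).
It fails at once if the amber jar is knocked over or pushed more than 25 mm (angle between jar's own z axis and vertical above 0.35 rad or distance of jar from where it was at the start of the episode above 0.025 m).
It also fails if it takes over 128 s, if anything falls off the work surface, if the arm or the gripper's body presses on something with over 40 N, if the wrist force passes 120 N, or if a joint passes its speed limit or range.

## Working session

There is one attempt and no reset: what is moved stays moved. The work goes in short steps, Python scripts to look and compute and a tool call to move; the robot and the scene stay as the last step left them, time stands still between calls to the robot, and variables do not carry over. Pictures are saved under pics/ and viewed, at most 14 in all, crops included, and the job is handed in when it is done.

Besides the shell and the picture viewer there is one more tool, called after "Request:" in YAML: its name, and indented under it one key for each argument. move_arm: Moves the arm, as the interface text tells. Its arguments: {"type":"object","properties":{"rows":{"type":"array"},"squeeze":{"type":"number"}},"required":["rows"]}

```bash
mkdir -p pics; ls; cat > h.py <<'E'
import numpy as np, cv2
from station import readout, imaging, order, manip
from scipy.spatial.transform import Rotation as R
def snap(n,save=None):
    s=imaging.snapshot(n)
    if save: cv2.imwrite(f'pics/{save}.png',s['img'][:,:,::-1])
    np.savez(f'/tmp/{n}.npz',**s)
    return s
def cloud(s):
    z=np.array(s['z_map']);h,w=z.shape
    f=h/2/np.tan(np.radians(s['fovy'])/2)
    v,u=np.mgrid[:h,:w]
    p=np.stack([(u-s['cx'])/f*z,(v-s['cy'])/f*z,z],-1)
    M=cv2.Rodrigues(np.array(s['rvec'],float).reshape(3))[0]
    p=(p-np.array(s['tvec']).reshape(3))@M
    p[z<=0]=np.nan
    return p
E
python3 - <<'E'
from h import *
for n in('top','scene'):
    s=snap(n,n+'0');print(n,s['fovy'],s['rvec'],s['tvec'])
st=readout.sense();print(st)
E
```

```text
pics
top 46.293683764268586 [ 2.14366062 -2.10101214  0.21977344] [-0.11937702  0.52086574  1.22207529]
scene 43.409006292558836 [ 1.17214759  2.55471664 -0.76908424] [ 0.38762627 -0.23064717  1.51772607]
{'t': 0.1, 'q': array([ 9.68461543e-01,  5.28394281e-01,  1.43377823e+00, -3.72681185e-05,
        1.18136071e+00, -1.78523367e-01]), 'qd': array([-2.60080534e-04, -1.05757484e-03, -2.71752522e-03,  9.41291409e-05,
        1.26560047e-04,  2.39103981e-04]), 'tau': array([-5.18874131e-04, -4.43305349e+01, -1.78587037e+01, -2.69235761e-04,
        3.88758257e-03,  4.11789813e-06]), 'tcp_pos': array([0.25668004, 0.56921481, 0.25541716]), 'tool_rot': array([ 2.10316330e-01,  9.77632906e-01, -9.03823332e-04, -3.53340201e-04]), 'force': array([-0.14766128,  0.18409483, -0.46947871]), 'ft_torque': array([-0.03636212, -0.03522191,  0.00796934]), 'gripper_force': 0.0, 'finger_gap': 0.9993516131287699}
```

View pics/top0.png

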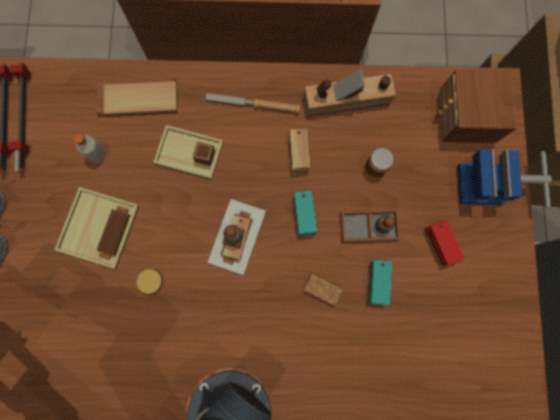

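View pics/scene0.png

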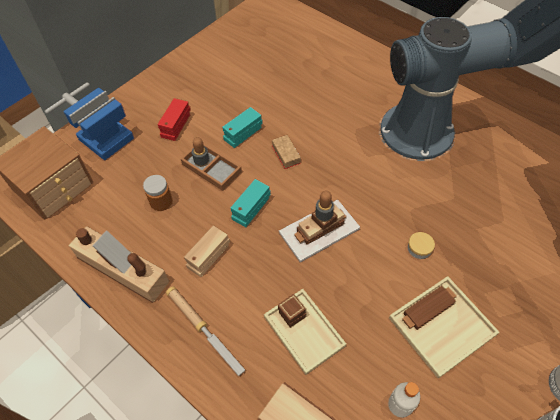

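The top view shows the stack at (237,237), weight box (370,227) with its empty half on the left, block tray (188,152) with its empty half on the left, beech pile (299,150), rail tray (97,228) with its empty half on the left, and jar (380,161). The scene view confirms this layout.

```bash
cat >> h.py <<'E'
def rect(p,m):
    q=p[m][:,:2]; (c,sz,a)=cv2.minAreaRect((q*1000).astype(np.float32))
    lo=np.percentile(p[m][:,2],[5,50,95])
    print(len(q),'c',np.round(c,1),'sz',np.round(sz,1),'a',round(a,1),'z',np.round(lo*1000,1))
    return c,sz,a
def box(p,u0,v0,u1,v1):
    m=np.zeros(p.shape[:2],bool);m[v0:v1,u0:u1]=1;return m
E
python3 - <<'E'
from h import *
s=dict(np.load('/tmp/top.npz'));p=cloud(s);z=p[...,2]
print('table z',np.nanmedian(z[260:300,180:220]),np.nanstd(z[260:300,180:220]))
def go(n,b,lo,hi):
    print(n,end=' ');return rect(p,box(p,*b)&(z>lo)&(z<hi))
go('wbox',(335,203,405,250),.012,.035)
go('wfixed handle',(335,195,405,250),.075,.12)
go('btray',(145,118,230,186),.010,.025)
go('bstack',(145,118,230,186),.045,.065)
go('pile',(283,122,318,178),.045,.065)
go('rtray',(48,180,145,275),.010,.03)
go('rtray rail',(48,180,145,275),.021,.035)
go('base',(200,195,275,280),.007,.016)
go('rail',(200,195,275,280),.025,.040)
go('caul',(200,195,275,280),.043,.057)
go('block',(200,195,275,280),.066,.08)
go('weight',(200,195,275,280),.105,.125)
go('handle',(200,195,275,280),.13,.2)
go('jar',(360,140,400,182),.07,.1)
s2=dict(np.load('/tmp/scene.npz'));p=cloud(s2);z=p[...,2]
print('scene')
go('pile',(180,220,235,278),.050,.06)
go('wbox',(178,140,245,190),.02,.035)
go('btray',(260,285,350,375),.014,.025)
go('rtray',(385,270,500,380),.014,.022)
go('caul',(275,180,365,262),.045,.057)
go('block',(275,180,365,262),.070,.08)
go('handle',(275,180,365,262),.13,.2)
im=np.hstack([cv2.resize(s['img'][190:290,30:280],(800,320),interpolation=2)])
im2=cv2.resize(s2['img'][180:265,270:370],(640,544),interpolation=2)
cv2.imwrite('pics/st.png',im2[:,:,::-1])
E
```

```text
table z 0.0004265539006150038 0.0033685511589173394
wbox 648 c [ 478.3 -356.2] sz [ 81.1 152.5] a 3.2 z [13.4 24.7 30.1]
wfixed handle 101 c [ 478.8 -390.2] sz [25.3 24.6] a 89.4 z [80.4 90.1 96.4]
btray 661 c [673.5 135.9] sz [165.  113.1] a 75.5 z [10.4 16.9 21.9]
bstack 311 c [661.6  89.9] sz [47.3 46.7] a 77.9 z [49.  53.8 57.9]
pile 694 c [ 676.5 -166. ] sz [109.9  46.5] a 4.9 z [49.6 53.9 58.2]
rtray 1821 c [449.1 327.3] sz [249.  176.3] a 74.4 z [10.8 20.7 28.5]
rtray rail 930 c [448. 325.] sz [245.7 175.2] a 74.2 z [21.6 25.5 30.1]
base 1390 c [437.4  -1.7] sz [212.2 171. ] a 6.4 z [ 8.2 12.  15.2]
rail 146 c [439.7  -4.4] sz [ 51.8 139.4] a 75.0 z [25.5 29.2 36.7]
caul 449 c [437.2  -5.8] sz [ 46.  108.3] a 76.2 z [45.8 50.2 54.2]
block 92 c [434.8   1.1] sz [46.6 45.7] a 78.9 z [68.9 73.4 77.7]
weight 138 c [436.6   0.9] sz [42.9 41.1] a 48.8 z [112.2 117.1 122. ]
handle 116 c [4.357e+02 2.000e-01] sz [24.7 26.6] a 33.3 z [142.2 159.4 164.3]
jar 394 c [ 643.6 -376.6] sz [55.  56.9] a 45.7 z [77.  82.  85.8]
scene
pile 741 c [ 678.4 -164.7] sz [109.2  49.1] a 4.9 z [50.7 53.4 56.7]
wbox 479 c [ 448.  -357.3] sz [147.3 154.5] a 3.5 z [20.6 24.6 31.2]
btray 630 c [674.1 136.4] sz [163.6 111. ] a 75.7 z [14.5 17.4 21.8]
rtray 1040 c [460.6 365.5] sz [165.7 179.4] a 74.2 z [14.5 17.7 21.2]
caul 353 c [441.1  -0.7] sz [ 52.7 111. ] a 73.2 z [46.  49.3 54.3]
block 93 c [437.4   1.9] sz [46.1 46.4] a 81.1 z [70.3 73.2 77.3]
handle 160 c [440.9   2.8] sz [23. 26.] a 5.6 z [133.2 154.6 162.8]
```

View pics/st.png

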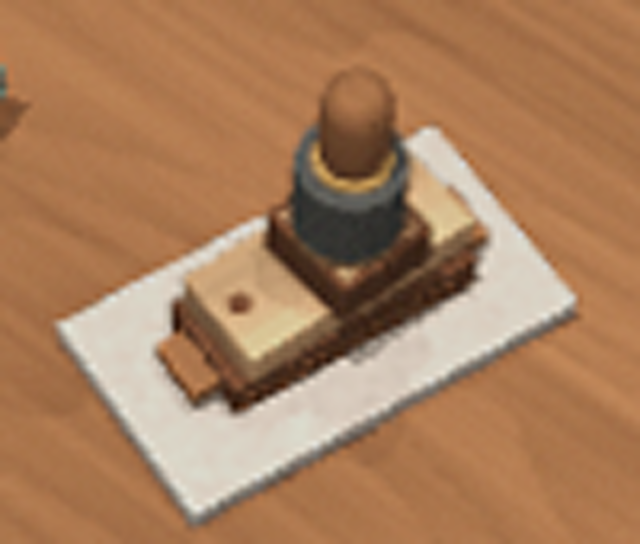

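The crop shows the stack with the weight (350,190) on the block (350,250), the beech caul with its dark spot (240,300), and the rail tenon (185,370). I'll write the move helper and refit the rail tray.

```bash
cat >> h.py <<'E'
def wrap(a): return (a+90)%180-90
def plan(x,y,z,psi):
    """row (deg,mm) for TCP at x,y,z mm with tool y along psi deg (mod 180), pointing down"""
    st=readout.sense(); r=R.from_quat(st['tool_rot']); Y=r.as_matrix()[:,1]
    cur=np.degrees(np.arctan2(Y[1],Y[0])); ps=np.radians(cur+wrap(psi-cur))
    yy=np.array([np.cos(ps),np.sin(ps),0]);zz=np.array([0,0,-1.])
    T=R.from_matrix(np.stack([np.cross(yy,zz),yy,zz],1))
    w=(r.inv()*T).as_rotvec(degrees=True); d=r.inv().apply(np.array([x,y,z])-1000*st['tcp_pos'])
    print('t',round(st['t'],2),'tcp',np.round(st['tcp_pos']*1000,1),'psi',round(cur,1),'q',np.round(st['q'],2),'F',np.round(st['force'],1),'gap',round(st['finger_gap'],3))
    print('row',np.round(w,1),np.round(d,1))
E
python3 - <<'E'
from h import *
print([ (k,getattr(manip,k)) for k in dir(manip) if k[0]!='_'])
for n,b in (('top',(48,183,142,272)),('scene',(385,270,500,380))):
    s=dict(np.load(f'/tmp/{n}.npz'));p=cloud(s);z=p[...,2]
    m=box(p,*b)&(p[...,0]>.33)&(z>.012)&(z<.024);rect(p,m)
    rect(p,m&True&(p[...,1]>.27))
plan(436,1,250,3.2)
E
```

```text
[('PlanningError', <class 'station.PlanningError'>), ('tip_extent', 0.025)]
1049 c [459.8 365.8] sz [169.2 176.3] a 74.3 z [13.1 18.9 23.5]
1025 c [459.8 365.8] sz [169.2 176.3] a 74.3 z [13.1 18.9 23.5]
1413 c [460.5 365.7] sz [165.7 179.7] a 74.1 z [13.2 18.  23.5]
1392 c [460.5 365.7] sz [165.7 179.7] a 74.1 z [13.2 18.1 23.5]
t 0.1 tcp [256.7 569.2 255.4] psi 65.7 q [ 0.97  0.53  1.43 -0.    1.18 -0.18] F [-0.1  0.2 -0.5] gap 0.999
row [-0.1  0.  62.5] [-397.1 -444.2    6.1]
```

Request:
move_arm:
  rows:
    - [0,0,62.5,-397,-444,6,0]
    - [0,0,62.5,-397,-444,6,0]
    - [0,0,62.5,-397,-444,6,0]
    - [0,0,62.5,-397,-444,6,0]
    - [0,0,62.5,-397,-444,6,0]
    - [0,0,62.5,-397,-444,6,0]
    - [0,0,62.5,-397,-444,6,0]
    - [0,0,62.5,-397,-444,6,0]
    - [0,0,62.5,-397,-444,6,0]
    - [0,0,62.5,-397,-444,6,0]
    - [0,0,62.5,-397,-444,6,0]
    - [0,0,62.5,-397,-444,6,0]
  squeeze: 60

```text
t: 1.1
tcp_pos: [0.4074, 0.091, 0.2512]
tool_rot: [0.687, 0.727, -0.0, -0.0]
force: [0.7, 0.4, -0.1]
finger_gap: 1.0
gripper_force: 0.0
```

```bash
python3 -c "
from h import *
plan(436,1,250,3.2)"
```

```text
t 1.1 tcp [407.4  91.  251.2] psi 3.2 q [-0.05  0.26  1.93  0.    0.95 -0.11] F [ 0.7  0.4 -0.1] gap 1.0
row [-0. -0.  0.] [-91.5  23.5   1.2]
```

Request:
move_arm:
  rows:
    - [0,0,0,-91,23,1,0]
    - [0,0,0,-91,23,1,0]
    - [0,0,0,-91,23,1,0]
    - [0,0,0,-91,23,1,0]
    - [0,0,0,-91,23,1,0]

```text
t: 1.52
tcp_pos: [0.435, 0.0033, 0.2499]
tool_rot: [0.688, 0.726, -0.0, -0.001]
force: [-0.6, 0.3, -0.5]
finger_gap: 0.997
gripper_force: 0.0
```

```bash
python3 - <<'E'
from h import *
plan(436,1,215,3.2)
s=snap('wrist','w1');p=cloud(s);z=p[...,2];a=np.ones(z.shape,bool)
near=(abs(p[...,0]-.437)<.1)&(abs(p[...,1])<.1)
for n,lo,hi in(('rail',.025,.04),('caul',.043,.057),('block',.067,.08),('steel',.108,.125),('handle',.13,.2)):
    m=near&(z>lo)&(z<hi)
    print(n,m.sum(),end=' ')
    if m.sum()>10: rect(p,m)
E
```

```text
t 1.52 tcp [435.    3.3 249.9] psi 3.1 q [-0.25  0.28  1.89  0.    0.97 -0.31] F [-0.6  0.3 -0.5] gap 0.997
row [-0.1 -0.1 -0.1] [-2.4  1.  34.9]
rail 847 847 c [4.415e+02 2.000e-01] sz [ 44.7 140.7] a 75.8 z [25.4 27.1 34.5]
caul 2047 2047 c [438.5  -2.5] sz [ 53.4 108.3] a 76.2 z [48.3 49.8 51.2]
block 509 509 c [435.6   1.2] sz [45.9 46. ] a 79.4 z [70.  73.6 75. ]
steel 914 914 c [437.1   4.4] sz [43.3 35.6] a 5.1 z [112.4 116.9 120.1]
handle 1196 1196 c [437.7   1.7] sz [25.4 25.8] a 45.9 z [136.1 158.7 162.3]
```

View pics/w1.png

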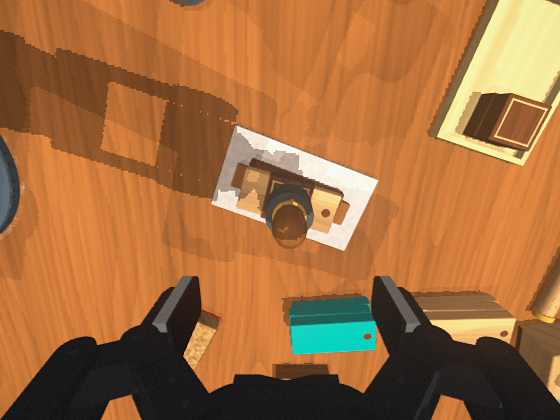

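The wrist view shows the stack clear between the open fingers, with the handle at (290,225). I'll descend onto the handle and grip.

Request:
move_arm:
  rows:
    - [0,0,0,-2,2,35,0]
    - [0,0,0,-2,2,65,0]
    - [0,0,0,-2,2,90,0]
    - [0,0,0,-2,2,102,0]
    - [0,0,0,-2,2,102,0]
    - [0,0,0,-2,2,102,1]
    - [0,0,0,-2,2,102,1]
    - [0,0,0,-2,2,102,1]
    - [0,0,0,-2,2,102,1]
    - [0,0,0,-2,2,102,1]
    - [0,0,0,-2,2,102,1]
    - [0,0,0,-2,2,102,1]
  squeeze: 60

```text
t: 2.57
tcp_pos: [0.438, 0.0015, 0.1493]
tool_rot: [0.687, 0.727, 0.001, 0.001]
force: [-0.4, 1.1, 6.2]
finger_gap: 0.314
gripper_force: 58.6
```

```bash
python3 -c "
from h import *
plan(477,-320,190,3.3)"
```

```text
t 2.57 tcp [438.    1.5 149.3] psi 3.2 q [-0.25  0.47  1.99  0.    0.67 -0.31] F [-0.4  1.1  6.2] gap 0.314
row [ 0.1  0.  -0.1] [-323.1   21.   -40.5]
```

Request:
move_arm:
  rows:
    - [0,0,0,0,0,-15,1]
    - [0,0,0,0,0,-35,1]
    - [0,0,0,-10,1,-50,1]
    - [0,0,0,-35,2,-50,1]
    - [0,0,0,-70,5,-50,1]
    - [0,0,0,-110,7,-50,1]
    - [0,0,0,-150,10,-50,1]
    - [0,0,0,-190,12,-50,1]
    - [0,0,0,-230,15,-50,1]
    - [0,0,0,-270,18,-50,1]
    - [0,0,0,-300,20,-50,1]
    - [0,0,0,-323,21,-50,1]

```text
t: 3.57
tcp_pos: [0.4766, -0.3232, 0.198]
tool_rot: [0.688, 0.726, -0.0, 0.001]
force: [0.5, 0.3, -4.1]
finger_gap: 0.312
gripper_force: 60.1
```

Request:
move_arm:
  rows:
    - [0,0,0,0,0,0,1]
    - [0,0,0,0,0,0,1]
    - [0,0,0,0,0,0,1]

```text
t: 3.82
tcp_pos: [0.4756, -0.3187, 0.1975]
tool_rot: [0.687, 0.726, 0.0, -0.002]
force: [-0.2, 0.2, -5.0]
finger_gap: 0.308
gripper_force: 60.0
```

```bash
python3 - <<'E'
from h import *
plan(477,-320,85,3.3)
s=snap('top','t1');p=cloud(s);z=p[...,2]
m=box(p,335,203,405,250)&(z>.012)&(z<.03);print(m.sum());rect(p,m)
s=snap('wrist','w2');p=cloud(s);z=p[...,2]
m=(z>.018)&(z<.03)&(abs(p[...,0]-.478)<.07)&(abs(p[...,1]+.356)<.1);rect(p,m)
E
```

```text
t 3.82 tcp [ 475.6 -318.7  197.5] psi 3.2 q [-0.79  0.53  1.62  0.    0.99 -0.84] F [-0.2  0.2 -5. ] gap 0.308
row [-0.1 -0.2 -0.1] [ -1.7   1.5 112.5]
26
26 c [ 495.1 -425.9] sz [ 5.8 20.8] a 88.1 z [12.7 24.5 28.5]
1755 c [ 477.1 -334.1] sz [ 80.3 106.1] a 3.3 z [20.1 25.7 26.9]
```

View pics/w2.png

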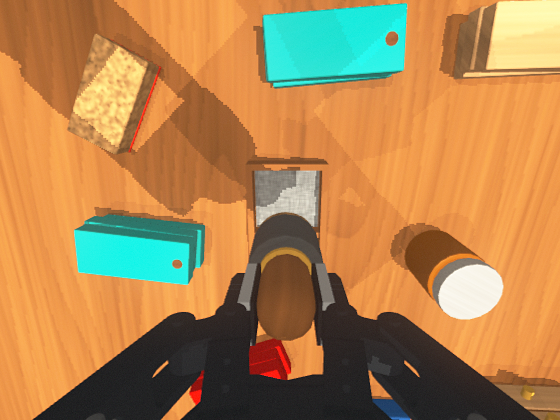

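The wrist view shows the weight hanging over the empty felt half (285,190), aligned with the box. I'll lower it.

Request:
move_arm:
  rows:
    - [0,0,0,-1,1,20,1]
    - [0,0,0,-2,2,45,1]
    - [0,0,0,-2,2,68,1]
    - [0,0,0,-2,2,82,1]
    - [0,0,0,-2,2,90,1]
    - [0,0,0,-2,2,97,1]
    - [0,0,0,-2,2,103,1]
    - [0,0,0,-2,2,107,1]
    - [0,0,0,-2,2,110,1]
    - [0,0,0,-2,2,112,1]
    - [0,0,0,-2,2,113,1]
    - [0,0,0,-2,2,113,1]

```text
t: 4.92
tcp_pos: [0.479, -0.3219, 0.0855]
tool_rot: [0.687, 0.727, -0.0, 0.0]
force: [0.6, -0.3, -4.1]
finger_gap: 0.312
gripper_force: 60.2
```

Request:
move_arm:
  rows:
    - [0,0,0,0,0,1,1]
    - [0,0,0,0,0,2,1]
    - [0,0,0,0,0,2,1]

```text
t: 5.17
tcp_pos: [0.4789, -0.3218, 0.0833]
tool_rot: [0.687, 0.727, -0.0, 0.0]
force: [0.8, -0.1, -4.9]
finger_gap: 0.31
gripper_force: 60.2
```

Request:
move_arm:
  rows:
    - [0,0,0,0,0,1,1]
    - [0,0,0,0,0,2,1]
    - [0,0,0,0,0,2,1]

```text
t: 5.42
tcp_pos: [0.479, -0.3219, 0.0815]
tool_rot: [0.687, 0.727, -0.0, 0.0]
force: [-0.7, 0.3, -2.3]
finger_gap: 0.311
gripper_force: 60.4
```

Request:
move_arm:
  rows:
    - [0,0,0,0,0,1,1]
    - [0,0,0,0,0,1,0.6]
    - [0,0,0,0,0,1,0.5]
    - [0,0,0,0,0,1,0.3]
    - [0,0,0,0,0,1,0.2]
    - [0,0,0,0,0,-20,0]
    - [0,0,0,0,0,-50,0]
    - [0,0,0,0,0,-90,0]
    - [0,0,0,0,0,-120,0]
    - [0,0,0,0,0,-130,0]

```text
t: 6.25
tcp_pos: [0.4809, -0.3236, 0.2162]
tool_rot: [0.687, 0.727, -0.0, 0.005]
force: [0.2, -0.5, 0.9]
finger_gap: 0.998
gripper_force: 0.0
```

```bash
python3 - <<'E'
from h import *
s=snap('top');p=cloud(s);z=p[...,2]
s=snap('wrist');p=cloud(s);z=p[...,2]
m=(z>.06)&(z<.1)&(abs(p[...,0]-.478)<.05)&(abs(p[...,1]+.320)<.04);rect(p,m)
plan(436.5,1,190,-12)
E
```

```text
915 c [ 478.7 -321.7] sz [25.6 26.7] a 53.9 z [67.3 90.8 94.4]
t 6.35 tcp [ 480.  -322.7  213.8] psi 3.2 q [-0.79  0.52  1.6   0.    1.02 -0.84] F [ 0.5 -0.2  0.8] gap 1.001
row [ 0.3  0.2 15.2] [325.8 -25.3  22.2]
```

Request:
move_arm:
  rows:
    - [0,0,15,30,-2,22,0]
    - [0,0,15,70,-5,22,0]
    - [0,0,15,110,-8,22,0]
    - [0,0,15,150,-12,22,0]
    - [0,0,15,190,-15,22,0]
    - [0,0,15,230,-18,22,0]
    - [0,0,15,265,-20,22,0]
    - [0,0,15,295,-23,22,0]
    - [0,0,15,315,-24,22,0]
    - [0,0,15,326,-25,22,0]
    - [0,0,15,326,-25,22,0]
    - [0,0,15,326,-25,22,0]

```text
t: 7.35
tcp_pos: [0.4354, 0.0023, 0.1885]
tool_rot: [0.776, 0.631, -0.001, -0.0]
force: [-0.2, -0.2, 0.3]
finger_gap: 0.998
gripper_force: 0.0
```

```bash
python3 - <<'E'
from h import *
s=snap('wrist','w3');p=cloud(s);z=p[...,2]
near=(abs(p[...,0]-.437)<.1)&(abs(p[...,1])<.1)
for lo,hi in((.025,.04),(.043,.057),(.067,.08)):rect(p,near&(z>lo)&(z<hi))
plan(436.5,1,79,-11)
E
```

```text
1318 c [ 4.419e+02 -3.000e-01] sz [ 41.6 139.6] a 71.9 z [25.5 27.7 36.1]
3200 c [438.4  -2.5] sz [ 53.3 107.9] a 76.4 z [48.4 49.8 51.1]
3016 c [435.7   1.1] sz [46. 46.] a 79.3 z [72.4 73.8 74.9]
t 7.4 tcp [435.9   1.6 188.7] psi -11.8 q [-0.25  0.39  1.96 -0.    0.79 -0.05] F [ 0.5 -0.5 -0.2] gap 0.999
row [-0.   0.  -0.8] [ -0.5   0.8 109.7]
```

View pics/w3.png

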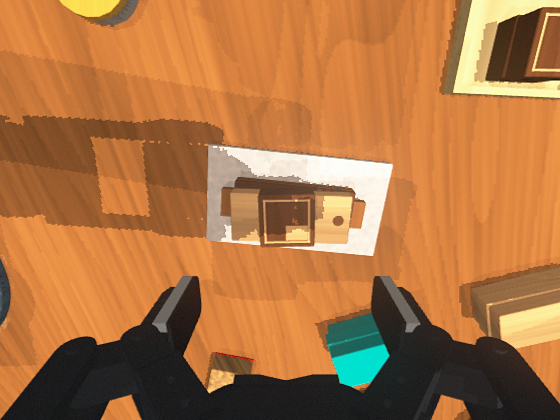

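The block is undisturbed on the caul, at (287,220). I'll grip it along the caul's length.

Request:
move_arm:
  rows:
    - [0,0,-1,0,0,35,0]
    - [0,0,-1,0,0,70,0]
    - [0,0,-1,0,0,95,0]
    - [0,0,-1,0,0,106,0]
    - [0,0,-1,0,0,111,0]
    - [0,0,-1,0,0,111,0]
    - [0,0,-1,0,0,111,0.3]
    - [0,0,-1,0,0,111,0.7]
    - [0,0,-1,0,0,111,0.7]
    - [0,0,-1,0,0,111,0.7]
    - [0,0,-1,0,0,111,0.7]
    - [0,0,-1,0,0,111,0.7]
  squeeze: 30

```text
t: 8.4
tcp_pos: [0.4364, 0.0021, 0.0794]
tool_rot: [0.77, 0.638, 0.001, 0.001]
force: [-0.2, -1.8, 7.6]
finger_gap: 0.529
gripper_force: 31.3
```

```bash
python3 -c "
from h import *
plan(680.3,161.3,110,-14.5)"
```

```text
t 8.4 tcp [436.4   2.1  79.4] psi -10.8 q [-0.25  0.62  2.04 -0.    0.47 -0.06] F [-0.2 -1.8  7.6] gap 0.529
row [0.2 0.  3.7] [202.  210.  -30.1]
```

Request:
move_arm:
  rows:
    - [0,0,0,0,0,-8,0.7]
    - [0,0,0,0,0,-22,0.7]
    - [0,0,0,0,0,-45,0.7]
    - [0,0,1,15,15,-60,0.7]
    - [0,0,2,40,40,-60,0.7]
    - [0,0,4,65,67,-60,0.7]
    - [0,0,4,92,95,-60,0.7]
    - [0,0,4,118,122,-60,0.7]
    - [0,0,4,145,150,-60,0.7]
    - [0,0,4,170,176,-60,0.7]
    - [0,0,4,190,198,-60,0.7]
    - [0,0,4,202,210,-60,0.7]

```text
t: 9.4
tcp_pos: [0.6825, 0.1638, 0.1392]
tool_rot: [0.792, 0.611, 0.002, 0.001]
force: [-0.0, -0.1, -0.1]
finger_gap: 0.528
gripper_force: 31.0
```

Request:
move_arm:
  rows:
    - [0,0,0,0,0,0,0.7]
    - [0,0,0,0,0,0,0.7]
    - [0,0,0,0,0,0,0.7]

```text
t: 9.65
tcp_pos: [0.678, 0.1611, 0.138]
tool_rot: [0.792, 0.61, -0.001, -0.001]
force: [-0.6, 0.4, -0.5]
finger_gap: 0.53
gripper_force: 31.0
```

```bash
python3 - <<'E'
from h import *
s=snap('wrist','w4');p=cloud(s);z=p[...,2]
m=(z>.01)&(z<.024)&(abs(p[...,0]-.674)<.1)&(abs(p[...,1]-.136)<.11);rect(p,m)
m=(z>.045)&(z<.062)&(abs(p[...,0]-.662)<.04)&(abs(p[...,1]-.09)<.04);print(m.sum());m.sum()>5 and rect(p,m)
m=(z>.08)&(z<.13);print(m.sum(),np.round(np.nanpercentile(z[m],[2,10,50,90]),3))
plan(680.3,161.3,36,-14.5)
E
```

```text
3251 c [673.4 135.4] sz [162.2 110.4] a 75.8 z [12.5 17.7 18.9]
191
191 c [658.5  69.3] sz [ 4.6 44.6] a 75.4 z [53.  53.9 54.7]
2008 [0.11  0.113 0.122 0.129]
t 9.7 tcp [678.  160.9 138.1] psi -14.8 q [ 0.07  0.76  1.33 -0.    1.06  0.33] F [ 0.6 -1.  -0.6] gap 0.533
row [-0.1  0.1 -0.3] [  1.1   2.4 102.1]
```

View pics/w4.png

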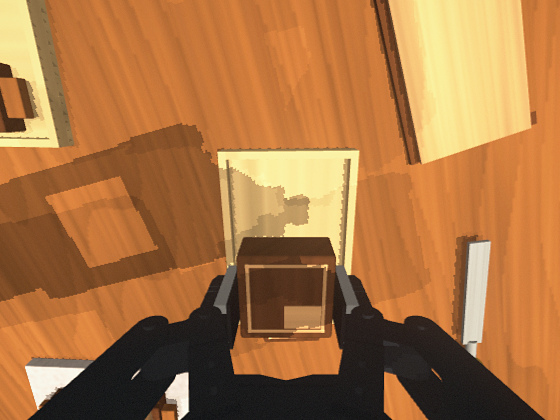

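The block is held level, patch up, at (287,290), above the empty half of its tray. I'll lower it.

Request:
move_arm:
  rows:
    - [0,0,0,1,2,20,0.7]
    - [0,0,0,1,2,42,0.7]
    - [0,0,0,1,2,60,0.7]
    - [0,0,0,1,2,74,0.7]
    - [0,0,0,1,2,82,0.7]
    - [0,0,0,1,2,88,0.7]
    - [0,0,0,1,2,92,0.7]
    - [0,0,0,1,2,95,0.7]
    - [0,0,0,1,2,97,0.7]
    - [0,0,0,1,2,99,0.7]
    - [0,0,0,1,2,100,0.7]
    - [0,0,0,1,2,100,0.7]

```text
t: 10.7
tcp_pos: [0.682, 0.162, 0.0385]
tool_rot: [0.792, 0.61, 0.0, 0.0]
force: [0.8, 0.5, -0.1]
finger_gap: 0.529
gripper_force: 31.0
```

Request:
move_arm:
  rows:
    - [0,0,0,0,0,1,0.7]
    - [0,0,0,0,0,2,0.7]
    - [0,0,0,0,0,2,0.7]

```text
t: 10.95
tcp_pos: [0.6818, 0.162, 0.0362]
tool_rot: [0.792, 0.61, -0.0, -0.0]
force: [-0.5, 0.5, -1.4]
finger_gap: 0.529
gripper_force: 31.0
```

Request:
move_arm:
  rows:
    - [0,0,0,0,0,1,0.7]
    - [0,0,0,0,0,2,0.7]
    - [0,0,0,0,0,2,0.7]

```text
t: 11.2
tcp_pos: [0.682, 0.162, 0.0354]
tool_rot: [0.792, 0.61, 0.0, 0.0]
force: [-1.2, 0.3, 4.9]
finger_gap: 0.528
gripper_force: 31.7
```

Request:
move_arm:
  rows:
    - [0,0,0,0,0,1,0.4]
    - [0,0,0,0,0,0,0.35]
    - [0,0,0,0,0,0,0.33]
    - [0,0,0,0,0,0,0.33]
    - [0,0,0,0,0,-10,0.33]
    - [0,0,0,0,0,-30,0.33]
    - [0,0,0,0,0,-65,0]
    - [0,0,0,0,0,-100,0]
    - [0,0,0,0,0,-130,0]
    - [0,0,0,0,0,-150,0]

```text
t: 12.03
tcp_pos: [0.6834, 0.1621, 0.1889]
tool_rot: [0.792, 0.61, 0.002, 0.002]
force: [0.7, 0.0, -0.5]
finger_gap: 1.007
gripper_force: 0.0
```

```bash
python3 - <<'E'
from h import *
s=snap('wrist','w5');p=cloud(s);z=p[...,2]
m=(z>.024)&(z<.036)&(abs(p[...,0]-.680)<.04)&(abs(p[...,1]-.161)<.035);rect(p,m)
plan(438,-3,190,76.3)
E
```

```text
2231 c [681.9 160.8] sz [46.1 46. ] a 75.0 z [28.5 29.8 31. ]
t 12.08 tcp [685.4 162.4 192.8] psi -14.8 q [0.07 0.7  1.28 0.   1.15 0.33] F [0.6 0.4 2.6] gap 1.002
row [ 0.4 -0.7 88.9] [-223.  -197.1   -0.4]
```

Request:
move_arm:
  rows:
    - [0,0,89,-20,-18,0,0]
    - [0,0,89,-45,-40,0,0]
    - [0,0,89,-70,-62,0,0]
    - [0,0,89,-95,-84,0,0]
    - [0,0,89,-120,-106,0,0]
    - [0,0,89,-145,-128,0,0]
    - [0,0,89,-170,-150,0,0]
    - [0,0,89,-190,-168,0,0]
    - [0,0,89,-207,-183,0,0]
    - [0,0,89,-218,-192,0,0]
    - [0,0,89,-223,-197,0,0]
    - [0,0,89,-223,-197,0,0]

```text
t: 13.08
tcp_pos: [0.4326, -0.0039, 0.1845]
tool_rot: [0.995, -0.097, -0.001, -0.0]
force: [-0.3, 0.6, 0.5]
finger_gap: 0.997
gripper_force: 0.0
```

Request:
move_arm:
  rows:
    - [0,0,3,0,0,0,0]
    - [0,0,3,0,0,0,0]
    - [0,0,3,0,0,0,0]

```text
t: 13.33
tcp_pos: [0.4346, -0.0035, 0.1846]
tool_rot: [0.993, -0.119, 0.0, 0.0]
force: [0.6, -0.3, 0.3]
finger_gap: 0.998
gripper_force: 0.0
```

```bash
python3 - <<'E'
from h import *
s=snap('wrist','w6');p=cloud(s);z=p[...,2]
near=(abs(p[...,0]-.437)<.1)&(abs(p[...,1])<.1)
for lo,hi in((.025,.04),(.047,.054)):rect(p,near&(z>lo)&(z<hi))
plan(438,-3,61,76.3)
E
```

```text
1114 c [440.8  -3.8] sz [ 47.9 140.2] a 71.9 z [25.5 30.7 32.8]
6141 c [437.8  -5.8] sz [ 46.1 108.2] a 76.3 z [48.7 49.8 50.9]
t 13.38 tcp [434.6  -3.4 184.5] psi -103.6 q [-0.27  0.4   1.97 -0.    0.77  1.54] F [ 0.3 -0.4 -0.3] gap 0.996
row [ 0.  -0.   0.1] [  3.1  -1.2 123.5]
```

View pics/w6.png

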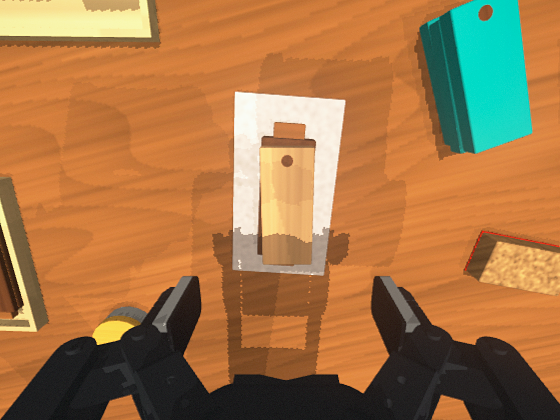

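The caul lies clear between the fingers at (287,205). I'll grip it across its width.

Request:
move_arm:
  rows:
    - [0,0,0,4,1,35,0]
    - [0,0,0,4,1,70,0]
    - [0,0,0,4,1,100,0]
    - [0,0,0,4,1,117,0]
    - [0,0,0,4,1,124,0]
    - [0,0,0,4,1,124,0]
    - [0,0,0,4,1,124,0.3]
    - [0,0,0,4,1,124,0.7]
    - [0,0,0,4,1,124,0.7]
    - [0,0,0,4,1,124,0.7]
    - [0,0,0,4,1,124,0.7]
    - [0,0,0,4,1,124,0.7]
  squeeze: 40

```text
t: 14.38
tcp_pos: [0.439, -0.0054, 0.0617]
tool_rot: [0.993, -0.119, 0.002, 0.0]
force: [0.5, 1.8, 6.9]
finger_gap: 0.53
gripper_force: 40.9
```

```bash
python3 -c "
from h import *
plan(677.3,-165.5,150,94.9)"
```

```text
t 14.38 tcp [439.   -5.4  61.7] psi -103.7 q [-0.27  0.67  2.04  0.    0.43  1.54] F [0.5 1.8 6.9] gap 0.53
row [  0.   -0.2 -18.6] [269.8  99.  -87.5]
```

Request:
move_arm:
  rows:
    - [0,0,0,0,0,-10,0.7]
    - [0,0,0,0,0,-30,0.7]
    - [0,0,0,0,0,-60,0.7]
    - [0,0,-3,15,6,-82,0.7]
    - [0,0,-6,45,16,-88,0.7]
    - [0,0,-10,80,29,-88,0.7]
    - [0,0,-14,115,42,-88,0.7]
    - [0,0,-18,152,56,-88,0.7]
    - [0,0,-18.6,190,70,-88,0.7]
    - [0,0,-18.6,225,83,-88,0.7]
    - [0,0,-18.6,252,93,-88,0.7]
    - [0,0,-18.6,270,99,-88,0.7]

```text
t: 15.38
tcp_pos: [0.6795, -0.168, 0.1491]
tool_rot: [0.999, 0.042, 0.002, 0.001]
force: [1.0, 0.3, -1.0]
finger_gap: 0.53
gripper_force: 41.7
```

Request:
move_arm:
  rows:
    - [0,0,0,0,0,0,0.7]
    - [0,0,0,0,0,0,0.7]
    - [0,0,0,0,0,0,0.7]

```text
t: 15.63
tcp_pos: [0.6753, -0.1646, 0.148]
tool_rot: [0.999, 0.043, -0.001, -0.001]
force: [-0.1, -0.4, -0.9]
finger_gap: 0.529
gripper_force: 41.7
```

```bash
python3 - <<'E'
from h import *
s=snap('wrist','w7');p=cloud(s);z=p[...,2]
near=(abs(p[...,0]-.677)<.08)&(abs(p[...,1]+.165)<.05)
m=near&(z>.045)&(z<.06);print(m.sum());rect(p,m)
m=near&(z>.11)&(z<.15);rect(p,m)
plan(677.3,-165.5,85,94.9)
E
```

```text
1741
1741 c [ 722.5 -162.6] sz [18.1 46.1] a 4.8 z [52.  53.7 54.9]
19467 c [ 674.4 -165.7] sz [108.5  72.4] a 4.7 z [134.4 136.1 139.6]
t 15.68 tcp [ 675.3 -164.3  148.1] psi -85.1 q [-0.4   0.74  1.33  0.    1.07  1.09] F [-0.7  0.1 -2. ] gap 0.523
row [-0.1  0.1  0. ] [ 2.1  1.5 63.1]
```

View pics/w7.png

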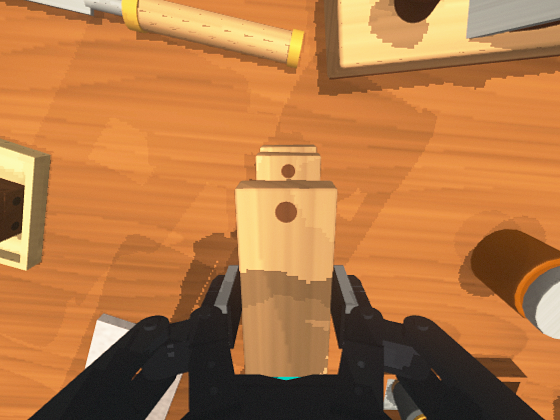

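The caul is held level directly above the pile, and both spots are visible at (286,212) and (288,171). It needs about 3 mm forward. I'll lower it.

Request:
move_arm:
  rows:
    - [0,0,0,2,2,15,0.7]
    - [0,0,0,2,2,28,0.7]
    - [0,0,0,2,2,38,0.7]
    - [0,0,0,2,2,45,0.7]
    - [0,0,0,2,2,50,0.7]
    - [0,0,0,2,2,54,0.7]
    - [0,0,0,2,2,57,0.7]
    - [0,0,0,2,2,59,0.7]
    - [0,0,0,2,2,60,0.7]
    - [0,0,0,2,2,61,0.7]
    - [0,0,0,2,2,61,0.7]

```text
t: 16.6
tcp_pos: [0.6793, -0.1674, 0.0875]
tool_rot: [0.999, 0.043, 0.0, 0.0]
force: [-0.5, 0.4, -0.8]
finger_gap: 0.526
gripper_force: 41.7
```

Request:
move_arm:
  rows:
    - [0,0,0,0,0,1,0.7]
    - [0,0,0,0,0,2,0.7]
    - [0,0,0,0,0,2,0.7]

```text
t: 16.85
tcp_pos: [0.6791, -0.1674, 0.0853]
tool_rot: [0.999, 0.043, 0.0, 0.0]
force: [0.4, 0.0, -1.1]
finger_gap: 0.526
gripper_force: 41.7
```

```bash
python3 - <<'E'
from h import *
plan(677.3,-166,83.7,94.9)
E
```

```text
t 16.85 tcp [ 679.1 -167.4   85.3] psi -85.1 q [-0.4   0.83  1.35 -0.    0.97  1.08] F [ 0.4  0.  -1.1] gap 0.526
row [ 0. -0. -0.] [-1.7 -1.5  1.6]
```

Request:
move_arm:
  rows:
    - [0,0,0,0,-1,1,0.7]
    - [0,0,0,0,-1,2,0.7]
    - [0,0,0,0,-1,2,0.7]

```text
t: 17.1
tcp_pos: [0.6791, -0.1663, 0.0838]
tool_rot: [0.999, 0.043, 0.0, -0.0]
force: [0.1, -0.2, 2.8]
finger_gap: 0.525
gripper_force: 42.0
```

Contact. Releasing and backing off.

Request:
move_arm:
  rows:
    - [0,0,0,0,0,1,0.4]
    - [0,0,0,0,0,0,0.3]
    - [0,0,0,0,0,0,0.2]
    - [0,0,0,0,0,0,0.1]
    - [0,0,0,0,0,-10,0]
    - [0,0,0,0,0,-30,0]
    - [0,0,0,0,0,-65,0]
    - [0,0,0,0,0,-90,0]
    - [0,0,0,0,0,-105,0]
    - [0,0,0,0,0,-110,0]

```text
t: 17.93
tcp_pos: [0.681, -0.1671, 0.1981]
tool_rot: [0.999, 0.043, 0.003, 0.002]
force: [0.7, -0.3, 1.2]
finger_gap: 1.002
gripper_force: 0.0
```

```bash
python3 - <<'E'
from h import *
s=snap('wrist','w8');p=cloud(s);z=p[...,2]
near=(abs(p[...,0]-.677)<.08)&(abs(p[...,1]+.165)<.05)
rect(p,near&(z>.068)&(z<.078))
rect(p,near&(z>.045)&(z<.060))
s=snap('top');p=cloud(s);z=p[...,2]
near=(abs(p[...,0]-.437)<.1)&(abs(p[...,1])<.08)
rect(p,near&(z>.026)&(z<.045))
plan(440.5,-4,190,74)
E
```

```text
6325 c [ 678.2 -167.2] sz [107.6  46.1] a 4.9 z [70.7 71.8 72.9]
101 c [ 731.3 -161.8] sz [ 0.7 44.9] a 5.1 z [45.3 54.6 56.7]
161 c [387.9  12.4] sz [48.3 30.8] a 70.0 z [26.6 31.1 36.3]
t 18.03 tcp [ 679.7 -166.6  195.1] psi -85.1 q [-0.4   0.69  1.29  0.    1.16  1.09] F [-0.6 -0.1 -0.5] gap 1.001
row [ 0.1 -0.2 20.9] [-224.5 -182.3    4.2]
```

Request:
move_arm:
  rows:
    - [0,0,2,-20,-16,4,0]
    - [0,0,5,-45,-36,4,0]
    - [0,0,8,-72,-58,4,0]
    - [0,0,12,-100,-81,4,0]
    - [0,0,15,-128,-104,4,0]
    - [0,0,18,-155,-126,4,0]
    - [0,0,20,-180,-146,4,0]
    - [0,0,20,-200,-162,4,0]
    - [0,0,20,-215,-175,4,0]
    - [0,0,20,-224,-182,4,0]
    - [0,0,20,-224,-182,4,0]
    - [0,0,20,-224,-182,4,0]

```text
t: 19.03
tcp_pos: [0.4408, -0.0042, 0.1889]
tool_rot: [0.991, -0.131, 0.0, 0.0]
force: [1.1, -0.1, -0.1]
finger_gap: 1.003
gripper_force: 0.0
```

```bash
python3 - <<'E'
from h import *
s=snap('wrist','w9');p=cloud(s);z=p[...,2]
near=(abs(p[...,0]-.437)<.1)&(abs(p[...,1])<.08)
rect(p,near&(z>.0305)&(z<.036))
rect(p,near&(z>.022)&(z<.036))
plan(440.5,-4,41,74)
E
```

```text
5575 c [440.6  -4.3] sz [ 47.9 114.2] a 72.5 z [30.8 31.9 33. ]
6474 c [440.6  -4.1] sz [ 48.4 140.3] a 72.6 z [26.2 31.7 32.9]
t 19.08 tcp [441.8  -4.7 189.1] psi -105.1 q [-0.26  0.4   1.95 -0.    0.79  1.57] F [ 0.5  0.8 -0.7] gap 0.997
row [ 0.  -0.1  0.9] [ -1.7  -0.4 148.1]
```

View pics/w9.png

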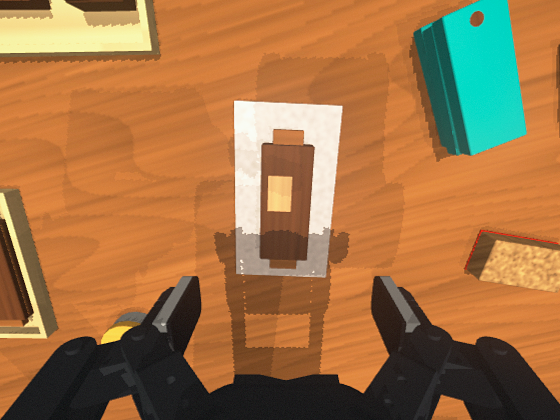

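The rail lies patch up on the base at (287,200). I'll grip it across its middle.

Request:
move_arm:
  rows:
    - [0,0,2.3,-1,0,35,0]
    - [0,0,2.3,-1,0,75,0]
    - [0,0,2.3,-1,0,110,0]
    - [0,0,2.3,-1,0,132,0]
    - [0,0,2.3,-1,0,143,0]
    - [0,0,2.3,-1,0,148,0]
    - [0,0,2.3,-1,0,148,0.3]
    - [0,0,2.3,-1,0,148,0.7]
    - [0,0,2.3,-1,0,148,0.7]
    - [0,0,2.3,-1,0,148,0.7]
    - [0,0,2.3,-1,0,148,0.7]
    - [0,0,2.3,-1,0,148,0.7]
  squeeze: 40

```text
t: 20.08
tcp_pos: [0.4403, -0.0041, 0.0423]
tool_rot: [0.988, -0.151, 0.001, 0.0]
force: [-0.3, -0.9, 5.8]
finger_gap: 0.549
gripper_force: 42.1
```

```bash
python3 -c "
from h import *
plan(467.3,391.2,130,74.2)"
```

```text
t 20.08 tcp [440.3  -4.1  42.3] psi -107.4 q [-0.26  0.71  2.05 -0.    0.38  1.61] F [-0.3 -0.9  5.8] gap 0.549
row [-0.  -0.2 -1.6] [ -92.3 -385.2  -87.9]
```

Request:
move_arm:
  rows:
    - [0,0,0,0,0,-8,0.7]
    - [0,0,0,0,0,-25,0.7]
    - [0,0,0,0,0,-55,0.7]
    - [0,0,0,-3,-12,-80,0.7]
    - [0,0,-1,-9,-38,-88,0.7]
    - [0,0,-1.6,-17,-72,-88,0.7]
    - [0,0,-1.6,-26,-108,-88,0.7]
    - [0,0,-1.6,-35,-145,-88,0.7]
    - [0,0,-1.6,-44,-182,-88,0.7]
    - [0,0,-1.6,-53,-220,-88,0.7]
    - [0,0,-1.6,-62,-257,-88,0.7]
    - [0,0,-1.6,-70,-292,-88,0.7]

```text
t: 21.08
tcp_pos: [0.4592, 0.298, 0.1299]
tool_rot: [0.991, -0.137, -0.0, 0.0]
force: [0.9, -0.4, -1.3]
finger_gap: 0.552
gripper_force: 41.5
```

```bash
python3 -c "
from h import *
plan(467.3,391.2,130,74.2)"
```

```text
t 21.08 tcp [459.2 298.  129.9] psi -105.8 q [0.37 0.61 1.74 0.   0.8  2.22] F [ 0.9 -0.4 -1.3] gap 0.552
row [0. 0. 0.] [-17.6 -91.9  -0.1]
```

Request:
move_arm:
  rows:
    - [0,0,0,-6,-32,0,0.7]
    - [0,0,0,-12,-60,0,0.7]
    - [0,0,0,-17,-80,0,0.7]
    - [0,0,0,-20,-92,0,0.7]
    - [0,0,0,-20,-92,0,0.7]
    - [0,0,0,-20,-92,0,0.7]
    - [0,0,0,-20,-92,0,0.7]

```text
t: 21.67
tcp_pos: [0.4653, 0.3882, 0.1292]
tool_rot: [0.99, -0.138, -0.001, 0.001]
force: [0.0, -0.0, -0.5]
finger_gap: 0.551
gripper_force: 41.5
```

```bash
python3 - <<'E'
from h import *
s=snap('wrist','w10');p=cloud(s);z=p[...,2]
near=(abs(p[...,0]-.46)<.13)&(abs(p[...,1]-.365)<.13)
rect(p,near&(z>.012)&(z<.02))
rect(p,near&(z>.09)&(z<.13))
plan(467.3,391.2,36,74.2)
E
```

```text
6485 c [448.1 330.3] sz [239.8 180.3] a 74.2 z [13.6 17.7 19.2]
22945 c [473.2 385.6] sz [ 72.7 126.6] a 87.3 z [112.7 118.5 119.9]
t 21.72 tcp [465.5 388.  129.2] psi -105.9 q [ 0.51  0.67  1.58 -0.    0.89  2.36] F [-0.6  0.4 -0.3] gap 0.544
row [ 0.1  0.1 -0.1] [ 0.9 -3.7 93.2]
```

View pics/w10.png

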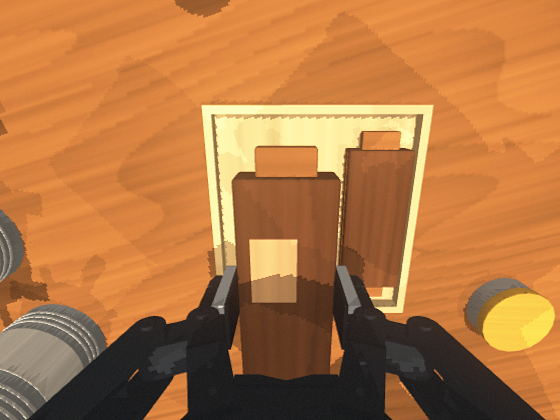

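The rail hangs level, patch up, over the empty half beside its twin (380,220), and clear of the tins. I'll lower it.

Request:
move_arm:
  rows:
    - [0,0,0,0,-2,18,0.7]
    - [0,0,0,0,-2,38,0.7]
    - [0,0,0,0,-2,55,0.7]
    - [0,0,0,0,-2,68,0.7]
    - [0,0,0,0,-2,76,0.7]
    - [0,0,0,0,-2,81,0.7]
    - [0,0,0,0,-2,85,0.7]
    - [0,0,0,0,-2,88,0.7]
    - [0,0,0,0,-2,90,0.7]
    - [0,0,0,0,-2,91,0.7]
    - [0,0,0,0,-2,91,0.7]

```text
t: 22.63
tcp_pos: [0.4666, 0.3918, 0.0385]
tool_rot: [0.99, -0.138, 0.0, -0.0]
force: [0.8, -0.5, -0.6]
finger_gap: 0.548
gripper_force: 41.5
```

Request:
move_arm:
  rows:
    - [0,0,0,0,0,1,0.7]
    - [0,0,0,0,0,2,0.7]
    - [0,0,0,0,0,2,0.7]

```text
t: 22.88
tcp_pos: [0.4666, 0.3918, 0.0364]
tool_rot: [0.99, -0.138, 0.0, -0.0]
force: [-0.2, 0.4, -0.2]
finger_gap: 0.551
gripper_force: 41.5
```

Request:
move_arm:
  rows:
    - [0,0,0,0,0,1,0.7]
    - [0,0,0,0,0,1,0.7]
    - [0,0,0,0,0,1,0.7]

```text
t: 23.13
tcp_pos: [0.4666, 0.3918, 0.0364]
tool_rot: [0.99, -0.138, 0.0, -0.0]
force: [-1.2, -0.0, 4.3]
finger_gap: 0.547
gripper_force: 42.1
```

Contact. I'll release with a small opening to stay clear of the twin, then lift.

Request:
move_arm:
  rows:
    - [0,0,0,0,0,0,0.4]
    - [0,0,0,0,0,-1,0.35]
    - [0,0,0,0,0,-1,0.33]
    - [0,0,0,0,0,-1,0.33]
    - [0,0,0,0,0,-10,0.33]
    - [0,0,0,0,0,-30,0.33]
    - [0,0,0,0,0,-60,0.2]
    - [0,0,0,0,0,-95,0.2]
    - [0,0,0,0,0,-125,0.2]
    - [0,0,0,0,0,-140,0.2]
    - [0,0,0,0,0,-140,0.2]
    - [0,0,0,0,0,-140,0.2]

```text
t: 24.13
tcp_pos: [0.4668, 0.3918, 0.1765]
tool_rot: [0.99, -0.138, 0.001, -0.001]
force: [-0.3, -0.2, -1.1]
finger_gap: 0.803
gripper_force: 0.0
```

```bash
python3 - <<'E'
from h import *
s=snap('wrist');p=cloud(s);z=p[...,2]
near=(abs(p[...,0]-.467)<.1)
t=(p[...,0]-.4602)*np.cos(np.radians(74.2))+(p[...,1]-.3657)*np.sin(np.radians(74.2))
rect(p,near&(z>.023)&(z<.03)&(t>0)&(t<.07))
s=snap('top','t9');p=cloud(s);z=p[...,2]
def go(n,b,lo,hi):
    print(n,end=' ');return rect(p,box(p,*b)&(z>lo)&(z<hi))
go('jar',(360,140,400,182),.07,.1)
go('weight',(335,203,370,250),.075,.12)
go('block',(160,118,190,186),.026,.040)
go('pile',(283,122,318,178),.060,.085)
E
```

```text
5989 c [467.  390.9] sz [ 48.1 113.3] a 74.2 z [24.7 25.9 27. ]
jar 391 c [ 643.6 -376.6] sz [55.1 57.1] a 46.5 z [77.3 82.  86.2]
weight 100 c [ 477.3 -321.5] sz [24.6 25.3] a 7.9 z [79.5 91.3 96.6]
block 268 c [681. 161.] sz [47.4 47.5] a 75.7 z [26.7 29.9 34. ]
pile 719 c [ 676.8 -166.5] sz [108.7  46. ] a 5.0 z [67.2 72.1 76.5]
```

View pics/t9.png

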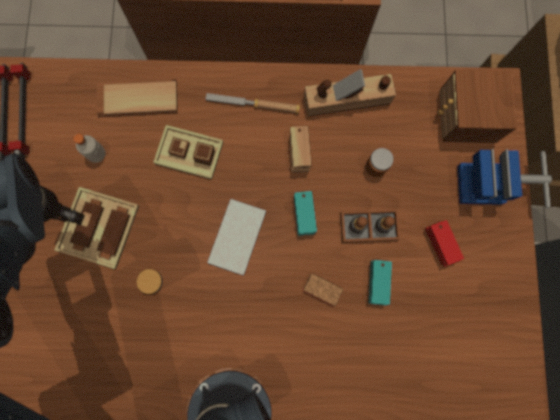

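The final top view shows all four pieces home: weight (360,225), block (178,147), caul on its pile (299,150) and rail (88,222). The base is empty and the jar has not moved. I'm handing the job in.

```bash
python3 -c "
from h import *
print(order.sign_off())"
```

```text
the job is handed in; nothing more can be done
None
```

The job is handed in with the weight, block, board and rail each put away within about 3 mm of the middle of its place, in order and in about 24 s; the jar did not move, and the sign-off returned no verdict.

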